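# Close the draught shield of the balance

### The job

The repaired balance is set up for its check weighing with the check weight on the pan, but the draught shield stands open. With the gripper shut, use the fingertips to push the left, right and top sliding doors fully closed, in any order: push them gently without slamming or pinching the handles between the fingers, and leave the check weight on the pan and the weight block, oil bottle and loose scale pan where they stand.

Things in the scene. Friction and masses are not known exactly. Their poses are not given: they have to be found in the camera images.
- balance: Electronic balance fixed to the bench: white chassis 355 mm deep, 204 wide, 70 high, display at the front, framed glass draught shield over the pan. Origin on the bench under the pan centre; z up, x to its back (away from the robot), y to its left side (+y). Shield: x -92..92, y -94..94 (handles to 120), roof frame's top z 225 mm. Front and rear panes fixed; sides and roof are sliding doors.
- pan (a point): Centre of the top of the round steel pan (100 mm diameter), 83 mm above the bench; axes as the balance's.
- left_door (a joint): Opening in m of the left (+y) sliding glass door with blue edges: 0 closed against a firm stop, at most 0.13. It slides along the balance's x, back (+x) to open, forward (-x) to close, and sticks out behind the shield by its opening. It stays where left; friction about 1.5 N.
- right_door (a joint): Opening of the right (-y) side door in m, like the left.
- top_door (a joint): Opening of the top door in m, like the others.
- left_door_handle (a point): Centre of the left door's handle, an upright blue bar on the door's outer face: 10 mm along x, sticks out 30 mm (y), 70 mm tall; the glass begins 15 mm from this point towards the pan; 178 mm above the bench. Moves with the door; axes as the balance's. When closed it is at x -76, y +105 mm in the balance's frame.
- right_door_handle (a point): Centre of the right door's handle: the mirror image, at y -105 mm.
- top_door_handle (a point): Centre of the top door's handle, a blue ridge standing on the glass roof: 12 mm along x, 60 mm along y, 20 mm high; the glass is 10 mm below this point, which is 232 mm above the bench. Moves with the door; axes as the balance's. When closed it is at x -70, y 0 mm in the balance's frame.
- check_weight: Loose brass knob weight, 200 g, 32 mm diameter, 46 mm high, standing on the pan inside the shield; origin at the centre of its underside.
- weight_block: Loose wooden block 170 x 74 x 34 mm holding five brass weights (69 mm high in all), on the bench beside the balance; origin at the centre of its underside. Leave it alone.
- oil_bottle: Loose amber oil bottle, 48 mm diameter, 120 mm high, beside the balance; origin at the centre of its underside. Leave it alone.
- scale_pan: Loose aluminium dish (the pan of a counter scale), 110 mm diameter, 22 mm high, beside the balance; origin at the centre of its underside. Leave it alone.
There are look-alikes about, which are no part of the job. Of the things shaped like the check_weight, the brass one is meant.

How it is judged:
At the end, for the whole second after the job is handed in: All three doors are within 4 mm of fully closed; the check weight stands upright on the pan within 6 mm of where it was, and the weight block, oil bottle and scale pan are within 20 mm of where they were, the bottle upright (value of joint each of left_door, right_door, top_door below 0.004 m and horizontal distance between check_weight and pan below 0.03 m and angle between check_weight's own z axis and vertical below 0.1 rad and height (world z) of check_weight below 0.09 m and distance of check_weight from where it was at the start of the episode below 0.006 m and distance of each of weight_block, oil_bottle, scale_pan from where it was at the start of the episode below 0.02 m and angle between oil_bottle's own z axis and vertical below 0.2 rad); the robot touches nothing.
It fails at once if a door handle is taken between the fingers instead of being pushed ((contact force between the fingers and balance above 0.5 N and x of the grasp point in the frame of left_door_handle between -0.007 and 0.007 m and y of the grasp point in the frame of left_door_handle between -0.02 and 0.02 m and z of the grasp point in the frame of left_door_handle between -0.045 and 0.045 m) or (contact force between the fingers and balance above 0.5 N and x of the grasp point in the frame of right_door_handle between -0.007 and 0.007 m and y of the grasp point in the frame of right_door_handle between -0.02 and 0.02 m and z of the grasp point in the frame of right_door_handle between -0.045 and 0.045 m) or (contact force between the fingers and balance above 0.5 N and x of the grasp point in the frame of top_door_handle between -0.007 and 0.007 m and y of the grasp point in the frame of top_door_handle between -0.03 and 0.03 m and z of the grasp point in the frame of top_door_handle between -0.01 and 0.02 m)).
It fails at once if a door is slammed (reaches its stop faster than 0.3 m/s) ((value of joint left_door below 0.012 m and velocity of joint left_door below -0.3 m/s) or (value of joint right_door below 0.012 m and velocity of joint right_door below -0.3 m/s) or (value of joint top_door below 0.012 m and velocity of joint top_door below -0.3 m/s)).
It fails at once if the robot presses on the balance with more than 40 N (contact force between any of the arm, the fingers and balance above 40 N).
It fails at once if the check weight is shifted by more than 6 mm, lifted or tipped (distance of check_weight from where it was at the start of the episode above 0.006 m or angle between check_weight's own z axis and vertical above 0.1 rad).
It fails at once if a bystander is moved by more than 20 mm or lifted, or the bottle tipped (distance of any of weight_block, oil_bottle, scale_pan from where it was at the start of the episode above 0.02 m or angle between oil_bottle's own z axis and vertical above 0.2 rad).
It also fails if it takes over 64 s, if anything falls off the work surface, if the arm or the gripper's body presses on something with over 40 N, if the wrist force passes 120 N, or if a joint passes its speed limit or range.

### The arm

A 6-joint arm with a two-finger parallel gripper is mounted at the origin on the work surface. World frame = base frame: x ahead of the robot, y to its left, z up, the work surface at z = 0. Lengths are in m, angles in rad, forces in N, time in s.
With the tool pointing down it reaches from about 0.225 to 0.725 m from the base axis. Payload 3.1 kg.
Tool frame: the origin (TCP) lies midway between the tips of the shut fingers; the grasp point (between the pads) lies 19 mm behind it; x points along the fingers, y is the direction in which the jaws open and shut, and the axes are right-handed (so a half turn about x gives the same grasp; the last joint's range is limited). The gripper opens to 85 mm and grips with 20 to 120 N. Pads are 22 mm wide; open, the fingers measure 114 mm over their backs; the gripper's body (76 mm by 85 mm) begins 54 mm behind the grasp point. The pads swing forward as they close: fully open they stand 13 mm farther back than shut.
Start: joints at [-1.376, 0.048, 0.099, 1.622, 0, 1.443], TCP at [0.167, -0.498, 0.231] pointing down, gripper open.
Joint ranges: [-2.91, 2.91], [-0.99, 1.94], [-1.21, 1.42], [-2.12, 2.29], [-1.49, 1.47], [-3.14, 3.14]. Speed limits (rad/s): [2.79, 2.79, 3.14, 3.14, 3.14, 3.14].

### API

Orientations are given as a unit quaternion [x, y, z, w].
In Python, from workcell import monitor, viewer, r gives the robot as it stands. The module is installed in compiled form; this text tells all that it offers.
- The arm moves only by the tool jog_arm, never from a script. Its argument "increments" is a list of rows, each an object with "travel": the shift along the tool's x, y, z in m, a list of three; "twist": the turn about the tool's x in degrees. A call has exactly 8 rows; each row is the pose to reach, as a shift and turn from the pose measured when the call began, along the tool's axes at that moment; what a row does not reach only later rows make up. A row lasts 1/10 s, in which the tool goes at most 50 mm and 8.59 degrees, less where a joint would pass 70% of its speed; a pose out of reach is approached as far as the arm can. A call with a gripper value outside its range is refused whole. "hand" is the closure, from 0 (fully open) to 1 (shut), set as the call begins (left out, the last holds). The fingers move at their own pace and stop on an object; "grip_force" is the grip in N (left out, the last holds). Time passes only in rows, so rows that repeat a pose let the fingers close, or fill a call up. It gives the time, the measured TCP pose, the force and the opening at its end, in the units of the state.
- monitor.read_state(): the state, without advancing time (a new reading comes with each control period).
- viewer.read_camera(name): name is "scene" or "top" or "wrist"; returns a dict with "pixels" (400x640x3 uint8, red, green, blue), "fov_y" (degrees; the focal length in pixels is half the picture's height over the tangent of half this angle, whatever the lens; pixels are square), "cx", "cy" (the principal point, pixels), "k1" (the pictures are not rectified: a ray, as slopes to the right and down, at radius r is drawn at 1 + k1 r^2 times it, then the intrinsics apply), "R" (3x3) and "t" (3): a world point X has camera coordinates R X + t. Camera axes: x right, y down, z forward; pixel columns grow to the right and rows downward; lengths in m; the calibration is good to about 2 mm. A picture is of the moment at which its call begins. There is no depth.
- r.close_job(): hands the job in, once; it reports no verdict.
The state is a dict: "time": time; "q": joint angles; "qvel": joint speeds; "effort": joint torques, N m; "eef_pos": TCP position; "tcp_rot": TCP orientation; "contact_force": force on the tool from outside, world axes, zero at the start; "moment": the same for the moment, N m; "grip_width": finger opening in m.
Only numpy, scipy, OpenCV 4.12 (cv2) and the standard library are available. Lean on these libraries where they do the work, as an engineer would, in place of code of your own. Each camera call takes 0.05 s, during which the arm holds its last target. There are 200 camera calls.

## Working session

There is one attempt and no reset: what is moved stays moved. The work goes in short steps, Python scripts to look and compute and a tool call to move; the robot and the scene stay as the last step left them, time stands still between calls to the robot, and variables do not carry over. Pictures are saved under pics/ and viewed, about 8 in all and at most 12, crops included, and the job is handed in when it is done.

Besides the shell and the picture viewer there is one more tool, called after "Emit:" in YAML: its name, and indented under it one key for each argument. jog_arm: Moves the arm, as the interface text tells. Its arguments: {"type":"object","properties":{"increments":{"type":"array","items":{"type":"object","properties":{"travel":{"type":"array","items":{"type":"number"}},"twist":{"type":"number"}}}},"hand":{"type":"number"},"grip_force":{"type":"number"}},"required":["increments"]}

```bash
mkdir -p pics; cat > h.py <<'E'
import numpy as np, cv2, pickle
from workcell import monitor, viewer, r
def snap(n, tag):
    c=viewer.read_camera(n); pickle.dump(c,open(f'{tag}.pkl','wb')); cv2.imwrite(f'pics/{tag}.png',np.ascontiguousarray(c['pixels'][:,:,::-1])); return c
def load(tag): return pickle.load(open(f'{tag}.pkl','rb'))
def ray(c,u,v):
    f=200/np.tan(np.radians(c['fov_y'])/2); d=np.array([(u-c['cx'])/f,(v-c['cy'])/f]); s=d.copy()
    for _ in range(20): s=d/(1+c['k1']*(s@s))
    R=np.array(c['R']); return -R.T@np.array(c['t']), R.T@np.array([s[0],s[1],1])
def onz(c,u,v,z):
    o,d=ray(c,u,v); return o+d*(z-o[2])/d[2]
def proj(c,X):
    f=200/np.tan(np.radians(c['fov_y'])/2); p=np.array(c['R'])@np.array(X)+np.array(c['t']); s=p[:2]/p[2]; s=s*(1+c['k1']*(s@s)); return s*f+[c['cx'],c['cy']]
E
python3 - <<'E'
from h import *
a=snap('scene','s0')['pixels'];b=snap('top','t0')['pixels']
for t in('s0','t0'):
    c=load(t); print(t,ray(c,320,200),c['k1'],c['fov_y'])
print(monitor.read_state())
E
```

```text
s0 (array([0.33430493, 0.17997721, 0.94732851]), array([ 0.20346641, -0.20917244, -0.95658936])) 0.0030847963216320998 49.34640430409733
t0 (array([0.33537154, 0.00535919, 0.96316777]), array([ 0.21996532,  0.00720102, -0.97549492])) -0.029453626320541104 55.86658850761143
{'time': 0.1, 'q': array([-1.37580699e+00,  4.86633262e-02,  9.77063644e-02,  1.62200377e+00,
        3.67132073e-05,  1.44300510e+00]), 'qvel': array([ 0.00108299, -0.00128581,  0.0025463 , -0.00053812,  0.00099617,
       -0.0009519 ]), 'effort': array([ 2.21961353e-03, -3.39853120e+01,  3.20934927e+01,  1.58702029e-02,
       -1.17014765e-04,  2.67651075e-06]), 'eef_pos': array([ 0.16642482, -0.49732347,  0.23021703]), 'tcp_rot': array([-0.69790467, -0.11439055,  0.69793014, -0.11286008]), 'contact_force': array([-0.17996075,  0.22393564, -0.60124291]), 'moment': array([ 0.02064034,  0.08175176, -0.00441505]), 'grip_width': 0.08522303231538307}
```

View pics/s0.png

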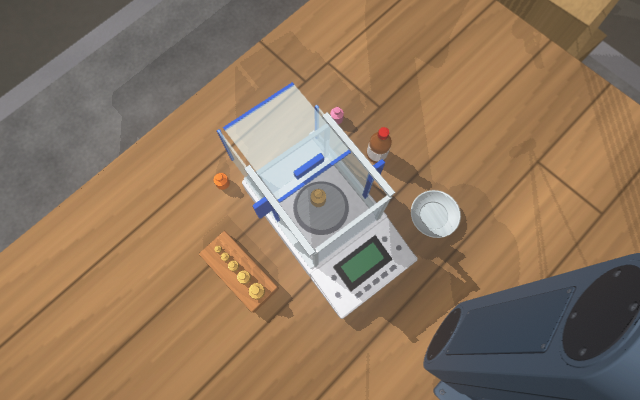

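View pics/t0.png

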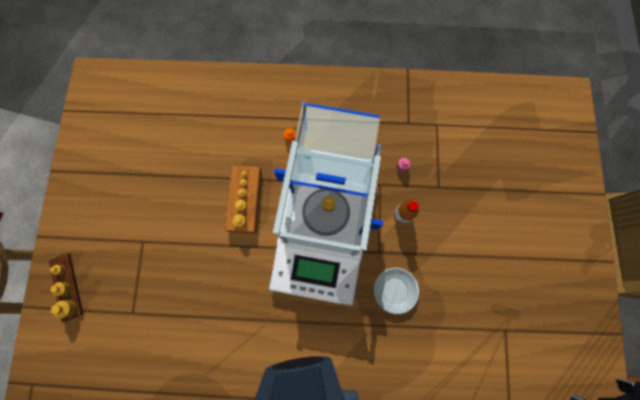

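Scene view: the balance's pan is at about (321,207), the left handle (265,207), right handle (374,178) and top handle (309,166). In the top view the pan is at (326,212), and the handles at (280,175), (376,223) and (330,179). The block is at the left, the bottle and dish at the right. The pink and orange knobs, and the weights at far left, are the look-alikes. The check weight is the brass knob on the pan.

```bash
python3 - <<'E'
from h import *
ims=[]
for t,(x0,y0,x1,y1) in {'s0':(190,70,450,330),'t0':(215,90,435,310)}.items():
    c=load(t); p=c['pixels']; h=cv2.cvtColor(p,cv2.COLOR_RGB2HSV)
    m=cv2.inRange(h,(108,150,70),(125,255,255))
    n,_,st,ce=cv2.connectedComponentsWithStats(m)
    for i in range(1,n):
        if st[i,4]>15: print(t,ce[i].round(1),st[i])
    ims.append(cv2.resize(np.ascontiguousarray(p[y0:y1,x0:x1,::-1]),(400,400),interpolation=cv2.INTER_CUBIC))
cv2.imwrite('pics/crop.png',np.hstack(ims))
print('pan',onz(load('t0'),326,212,.083),onz(load('s0'),321,207,.083))
E
```

```text
s0 [257.5 105.7] [224  83  69  46 189]
s0 [339.6 157.2] [330 150  20  15  61]
s0 [308.3 164.1] [294 153  30  23 182]
s0 [378.7 163.7] [373 160  12   8  49]
s0 [290.9 191.6] [279 183  25  19  81]
s0 [259.4 202.5] [253 197  14  12  59]
t0 [343.4 110.2] [308 104  71  13 145]
t0 [279.5 173.7] [275 169  10  12  87]
t0 [330.4 178.1] [317 173  28  11 177]
t0 [325.8 187.9] [290 181  77  15 185]
t0 [375.9 223.3] [371 219  12  10  84]
pan [ 0.50529371 -0.0036665   0.083     ] [5.05987561e-01 1.84931812e-04 8.30000000e-02]
```

View pics/crop.png

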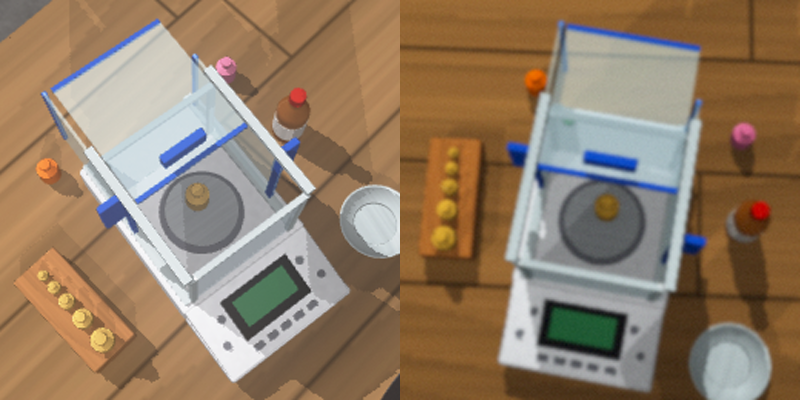

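```bash
python3 - <<'E'
from h import *
t=load('t0');s=load('s0')
def tri(a,b):
    o1,d1=ray(t,*a);o2,d2=ray(s,*b)
    k=np.linalg.lstsq(np.stack([d1,-d2],1),o2-o1,rcond=None)[0]
    return (o1+k[0]*d1+o2+k[1]*d2)/2, np.linalg.norm(o1+k[0]*d1-o2-k[1]*d2)
C=[(275.5,234),(364.6,249.5),(293,143),(378,156)]
P=[onz(t,*c,.225)[:2] for c in C]
print('roof corners',np.round(P,4),'mean',np.mean(P,0))
print([np.linalg.norm(P[i]-P[j]).round(4) for i,j in((0,1),(2,3),(0,2),(1,3))])
# scene roof corners from crop (scale .65)
D=[(190+.65*x,70+.65*y) for x,y in((190,283),(312,190),(90,152),(211,71))]
Q=[onz(s,*c,.225)[:2] for c in D]
print('scene',np.round(Q,4),np.mean(Q,0))
print([np.linalg.norm(Q[i]-Q[j]).round(4) for i,j in((0,1),(2,3),(0,2),(1,3))])
for A in(P,Q):
    for i,j in((0,2),(1,3)): d=A[j]-A[i];print('yaw',np.degrees(np.arctan2(d[1],d[0])))
    for i,j in((0,1),(2,3)): d=A[i]-A[j];print('yaw y',np.degrees(np.arctan2(-d[0],d[1])))
print('top handle',tri((330.4,178.1),(308.3,164.1)), onz(t,330.4,178.1,.238),onz(s,308.3,164.1,.238))
for z in(.178,.213): print('L',onz(t,279.5,173.7,z),'R',onz(t,375.9,223.3,z))
# handles from scene, top ends outer
print('Ltop s',onz(s,190+.65*103,70+.65*212,.213),'R s',onz(s,190+.65*292,70+.65*146,.213))
print('bottle cap',onz(t,412,206,.12),'dish',onz(t,397,290,.02),'block',onz(t,243,200,.034))
E
```

```text
roof corners [[ 0.4294  0.0952]
 [ 0.4069 -0.0804]
 [ 0.6207  0.0723]
 [ 0.6002 -0.1047]] mean [ 0.51430202 -0.00439342]
[np.float64(0.1771), np.float64(0.1781), np.float64(0.1927), np.float64(0.1948)]
scene [[ 0.4288  0.0963]
 [ 0.4071 -0.0761]
 [ 0.6185  0.0712]
 [ 0.593  -0.1013]] [ 0.51184108 -0.00248152]
[np.float64(0.1738), np.float64(0.1743), np.float64(0.1913), np.float64(0.1876)]
yaw -6.838622037394059
yaw -7.1538316531721255
yaw y -7.3110233649537495
yaw y -6.632030332293954
yaw -7.546682921178963
yaw -7.71335802340733
yaw y -7.197442035512861
yaw y -8.398914997435698
top handle (array([ 0.54668647, -0.00812613,  0.23337987]), np.float64(0.0014053676389505383)) [ 0.54462251 -0.0080644   0.238     ] [ 0.54604008 -0.00693249  0.238     ]
L [0.56692848 0.10151727 0.178     ] R [ 0.4674362  -0.10864677  0.178     ]
L [0.5566065  0.09723088 0.213     ] R [ 0.46154923 -0.10356479  0.213     ]
Ltop s [0.55840322 0.10803177 0.213     ] R s [ 0.46132033 -0.10389434  0.213     ]
bottle cap [ 0.52084421 -0.19924244  0.12      ] dish [ 0.33182242 -0.18504853  0.02      ] block [0.53618268 0.20670334 0.034     ]
```

```bash
cat >> h.py <<'E'
from scipy.spatial.transform import Rotation as Rn
O=np.array([.507,-.003,0]); YAW=np.radians(-7.2)
B=Rn.from_euler('z',YAW).as_matrix()
def tobal(p): return B.T@(np.array(p)-O)
def st():
    s=monitor.read_state(); R=Rn.from_quat(s['tcp_rot']).as_matrix()
    print('t',round(s['time'],2),'w',s['eef_pos'].round(4),'bal',tobal(s['eef_pos']).round(4),'F',s['contact_force'].round(1),'gw',round(s['grip_width'],4)); return s,R
def go(*targets):  # balance-frame targets -> tool travel
    s,R=st()
    for q in targets: print(q,'->',(R.T@(O+B@np.array(q)-s['eef_pos'])).round(4))
E
python3 - <<'E'
from h import *
s,R=st(); print(R.round(3)); print('tool axes in balance\n',(B.T@R).round(3))
y=(B.T@R)[:,1]; print('tool y angle in bal',np.degrees(np.arctan2(y[1],y[0])))
go((-.15,-.4,.33))
E
```

```text
t 0.1 w [ 0.1664 -0.4973  0.2302] bal [-0.2759 -0.5331  0.2302] F [-0.2  0.2 -0.6] gw 0.0852
[[-0.     0.317 -0.948]
 [ 0.002 -0.948 -0.317]
 [-1.    -0.002 -0.   ]]
tool axes in balance
 [[-0.001  0.434 -0.901]
 [ 0.002 -0.901 -0.434]
 [-1.    -0.002 -0.   ]]
tool y angle in bal -64.30601890793069
t 0.1 w [ 0.1664 -0.4973  0.2302] bal [-0.2759 -0.5331  0.2302] F [-0.2  0.2 -0.6] gw 0.0852
(-0.15, -0.4, 0.33) -> [-0.0996 -0.0656 -0.1712]
```

Emit:
jog_arm:
  increments:
    - {"travel": [-0.02, 0, 0], "twist": -8}
    - {"travel": [-0.04, 0, 0], "twist": -16}
    - {"travel": [-0.06, 0, 0], "twist": -24}
    - {"travel": [-0.08, 0, 0], "twist": -32}
    - {"travel": [-0.1, 0, 0], "twist": -40}
    - {"travel": [-0.1, 0, 0], "twist": -48}
    - {"travel": [-0.1, 0, 0], "twist": -56}
    - {"travel": [-0.1, 0, 0], "twist": -64}
  hand: 1
  grip_force: 20

```text
time: 0.9
eef_pos: [0.1664, -0.4975, 0.3299]
tcp_rot: [0.531, 0.469, -0.53, 0.467]
contact_force: [0.1, -0.1, -0.2]
grip_width: 0.0003
```

```bash
python3 - <<'E'
from h import *
s,R=st(); print(s['q'].round(3)); print((B.T@R).round(3))
y=(B.T@R)[:,1]; print(np.degrees(np.arctan2(y[1],y[0])))
E
```

```text
t 0.9 w [ 0.1664 -0.4975  0.3299] bal [-0.2759 -0.5333  0.3299] F [ 0.1 -0.1 -0.2] gw 0.0003
[-1.376  0.102  0.356  1.828 -0.     0.32 ]
[[-0.001  1.     0.   ]
 [ 0.003  0.    -1.   ]
 [-1.    -0.001 -0.003]]
0.024905194225737563
```

Emit:
jog_arm:
  increments:
    - {"travel": [0, 0.018, -0.026], "twist": -8}
    - {"travel": [0, 0.036, -0.052], "twist": -16}
    - {"travel": [0, 0.054, -0.078], "twist": -24}
    - {"travel": [0, 0.072, -0.104], "twist": -32}
    - {"travel": [0, 0.09, -0.13], "twist": -40}
    - {"travel": [0, 0.108, -0.156], "twist": -48}
    - {"travel": [0, 0.126, -0.182], "twist": -56}
    - {"travel": [0, 0.145, -0.21], "twist": -64}

```text
time: 1.7
eef_pos: [0.3371, -0.3062, 0.3297]
tcp_rot: [0.201, 0.679, -0.199, 0.677]
contact_force: [0.9, 0.7, 0.6]
grip_width: -0.0001
```

```bash
python3 - <<'E'
from h import *
go((.015,-.112,.33)); s,R=st(); print(s['q'].round(3));
y=(B.T@R)[:,1]; print(np.degrees(np.arctan2(y[1],y[0])))
E
```

```text
t 1.7 w [ 0.3371 -0.3062  0.3297] bal [-0.1306 -0.3221  0.3297] F [0.9 0.7 0.6] gw -0.0001
(0.015, -0.112, 0.33) -> [2.000e-04 2.524e-01 4.020e-02]
t 1.7 w [ 0.3371 -0.3062  0.3297] bal [-0.1306 -0.3221  0.3297] F [0.9 0.7 0.6] gw -0.0001
[-8.860e-01 -7.900e-02  1.730e-01  1.826e+00  1.000e-03 -3.120e-01]
64.3271666163991
```

Emit:
jog_arm:
  increments:
    - {"travel": [0, 0.035, 0.005], "twist": -4}
    - {"travel": [0, 0.07, 0.01], "twist": -8}
    - {"travel": [0, 0.105, 0.016], "twist": -12}
    - {"travel": [0, 0.14, 0.022], "twist": -16}
    - {"travel": [0, 0.175, 0.028], "twist": -20}
    - {"travel": [0, 0.21, 0.033], "twist": -24}
    - {"travel": [0, 0.24, 0.038], "twist": -25.7}
    - {"travel": [0, 0.252, 0.04], "twist": -25.7}

```text
time: 2.5
eef_pos: [0.5085, -0.1141, 0.3291]
tcp_rot: [0.045, 0.707, -0.042, 0.705]
contact_force: [-0.7, 0.1, 0.4]
grip_width: 0.0001
```

```bash
python3 - <<'E'
from h import *
go((.015,-.112,.33),(.015,-.112,.18)); s,R=st(); print(s['q'].round(3));
y=(B.T@R)[:,1]; print(np.degrees(np.arctan2(y[1],y[0])))
a=snap('scene','s1')['pixels']; b=snap('wrist','w1')['pixels']
cv2.imwrite('pics/v1.png',np.vstack([cv2.resize(a[40:340,160:480],(400,375)),cv2.resize(b,(400,250))])[:600,:,::-1])
c=load('s1')
for q in((.015,-.112,.18),(-.031,-.105,.213),(0,0,.083)): print(q,(proj(c,O+B@np.array(q))-[160,40])*1.25)
E
```

```text
t 2.5 w [ 0.5085 -0.1141  0.3291] bal [ 0.0155 -0.1101  0.3291] F [-0.7  0.1  0.4] gw 0.0001
(0.015, -0.112, 0.33) -> [-0.0009 -0.0019 -0.0005]
(0.015, -0.112, 0.18) -> [ 0.1491 -0.0026 -0.    ]
t 2.5 w [ 0.5085 -0.1141  0.3291] bal [ 0.0155 -0.1101  0.3291] F [-0.7  0.1  0.4] gw 0.0001
[-0.352  0.093  0.345  1.826  0.003 -0.23 ]
90.20644694090937
(0.015, -0.112, 0.18) [254.77023692 138.70653596]
(-0.031, -0.105, 0.213) [273.56525121 155.59446944]
(0, 0, 0.083) [202.18064396 207.02779298]
```

View pics/v1.png

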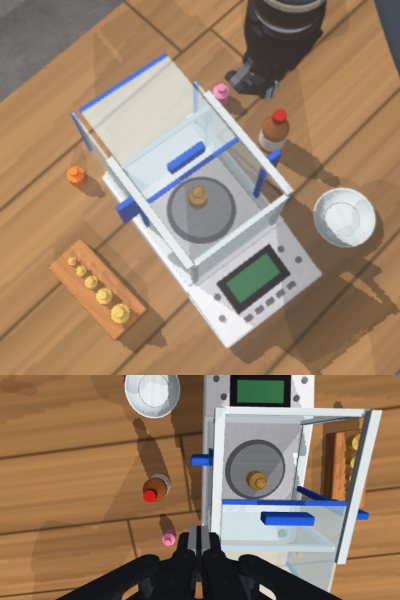

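```bash
python3 - <<'E'
from h import *
c=load('w1'); k=(400/640,250/400)
for n,q in dict(Rtop=(-.031,-.105,.213),Rout=(-.031,-.12,.213),top=(.038,0,.242),L=(.040,.105,.213),pan=(0,0,.083),FR=(-.092,-.094,.225),BR=(.092,-.094,.225),FL=(-.092,.094,.225)).items(): print(n,(proj(c,O+B@np.array(q))*.625+[0,375]).round(1))
h=cv2.cvtColor(c['pixels'],cv2.COLOR_RGB2HSV); m=cv2.inRange(h,(108,150,70),(125,255,255))
n,_,stt,ce=cv2.connectedComponentsWithStats(m)
for i in range(1,n):
    if stt[i,4]>60: print((ce[i]*.625+[0,375]).round(1),'bal@.213',tobal(onz(c,*ce[i],.213)).round(4),'@.242',tobal(onz(c,*ce[i],.238)).round(4),stt[i])
E
```

```text
Rtop [202.1 460.7]
Rout [189.9 460.7]
top [289.9 521.7]
L [358.7 515. ]
pan [256.1 471.1]
FR [212.7 405.6]
BR [209.7 554.3]
FL [382.8 406.3]
[202.4 459.2] bal@.213 [-0.0329 -0.1046  0.213 ] @.242 [-0.035  -0.1052  0.238 ] [306 118  35  27 645]
[312.6 494.4] bal@.213 [0.0117 0.0388 0.213 ] @.242 [0.0053 0.0243 0.238 ] [475 178  65  23 492]
[286.2 502.6] bal@.213 [0.0229 0.0058 0.213 ] @.242 [ 0.0154 -0.0054  0.238 ] [ 356  200  201   10 1465]
[362.2 514.9] bal@.213 [0.04   0.1097 0.213 ] @.242 [0.0308 0.0884 0.238 ] [570 215  20  16 231]
[287.3 518.4] bal@.213 [0.045  0.0099 0.213 ] @.242 [ 0.0354 -0.0018  0.238 ] [ 417  219   86   22 1731]
```

Wrist view: the shut fingertips are outside the right door, behind its handle at (202,460). The pan is at (256,471). All the predictions agree within about 3 mm, so I'll descend.

Emit:
jog_arm:
  increments:
    - {"travel": [0.02, -0.002, 0], "twist": 0}
    - {"travel": [0.04, -0.002, 0], "twist": 0}
    - {"travel": [0.06, -0.002, 0], "twist": 0}
    - {"travel": [0.08, -0.003, 0], "twist": 0}
    - {"travel": [0.1, -0.003, 0], "twist": 0}
    - {"travel": [0.12, -0.003, 0], "twist": 0}
    - {"travel": [0.134, -0.003, 0], "twist": 0}
    - {"travel": [0.134, -0.003, 0], "twist": 0}

```text
time: 3.4
eef_pos: [0.5051, -0.1182, 0.1928]
tcp_rot: [0.046, 0.709, -0.042, 0.703]
contact_force: [0.2, 0.1, 0.4]
grip_width: -0.0
```

```bash
python3 - <<'E'
from h import *
go((-.076,-.112,.195)); print(monitor.read_state()['moment'])
a=snap('scene','s2')['pixels']; b=snap('wrist','w2')['pixels']
cv2.imwrite('pics/v2.png',np.vstack([cv2.resize(a[90:270,220:460],(480,360)),cv2.resize(b[100:400,120:520],(320,240),interpolation=cv2.INTER_AREA).repeat(1,0) if 0 else cv2.copyMakeBorder(cv2.resize(b[100:400,120:520],(320,240)),0,0,0,160,0)])[:600,:,::-1])
E
```

```text
t 3.4 w [ 0.5051 -0.1182  0.1928] bal [ 0.0125 -0.1145  0.1928] F [0.2 0.1 0.4] gw -0.0
(-0.076, -0.112, 0.195) -> [-0.0015  0.0026 -0.0885]
[ 0.08115238 -0.01787226 -0.04573413]
```

View pics/v2.png

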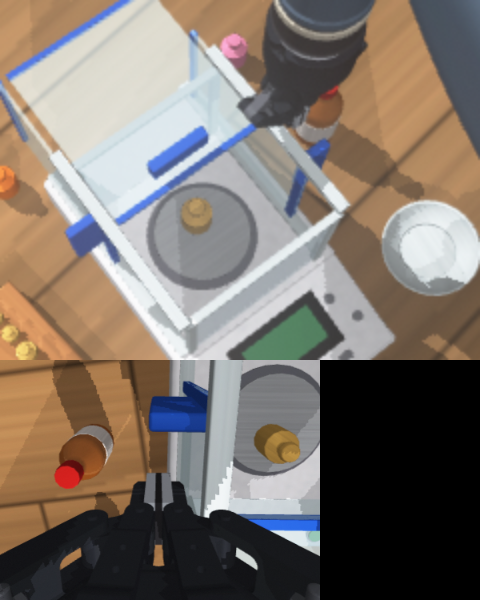

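Here the fingertips (155,490) are beside the glass and behind the right handle (178,413), clear of the bottle. Now a gentle push forward.

Emit:
jog_arm:
  increments:
    - {"travel": [-0.002, 0.001, -0.008], "twist": 0}
    - {"travel": [-0.002, 0.001, -0.016], "twist": 0}
    - {"travel": [-0.002, 0.001, -0.024], "twist": 0}
    - {"travel": [-0.002, 0.001, -0.032], "twist": 0}
    - {"travel": [-0.002, 0.001, -0.04], "twist": 0}
    - {"travel": [-0.002, 0.001, -0.048], "twist": 0}
    - {"travel": [-0.002, 0.001, -0.056], "twist": 0}
    - {"travel": [-0.002, 0.001, -0.062], "twist": 0}

```text
time: 4.3
eef_pos: [0.4447, -0.1095, 0.198]
tcp_rot: [0.045, 0.707, -0.043, 0.705]
contact_force: [1.4, -0.1, 1.5]
grip_width: -0.0002
```

```bash
cat > door.py <<'E'
from h import *
import sys
go()
c=snap('top','tx'); h=cv2.cvtColor(c['pixels'],cv2.COLOR_RGB2HSV); m=cv2.inRange(h,(108,150,70),(125,255,255))
n,_,stt,ce=cv2.connectedComponentsWithStats(m)
for i in range(1,n):
    if stt[i,4]>15: print(ce[i].round(1),stt[i,4],'bal@.200',tobal(onz(c,*ce[i],.2)).round(4),'@.238',tobal(onz(c,*ce[i],.238)).round(4))
E
python3 door.py
```

```text
t 4.3 w [ 0.4447 -0.1095  0.198 ] bal [-0.0484 -0.1135  0.198 ] F [ 1.4 -0.1  1.5] gw -0.0002
[343.4 110.2] 141 bal@.200 [ 0.2068 -0.0026  0.2   ] @.238 [ 0.1879 -0.0031  0.238 ]
[279.5 173.7] 87 bal@.200 [0.0403 0.1077 0.2   ] @.238 [0.0297 0.1016 0.238 ]
[330.3 178.1] 175 bal@.200 [0.0489 0.0005 0.2   ] @.238 [ 3.79e-02 -2.00e-04  2.38e-01]
[325.4 187.9] 184 bal@.200 [0.0262 0.0071 0.2   ] @.238 [0.0164 0.0061 0.238 ]
```

Emit:
jog_arm:
  increments:
    - {"travel": [0.001, 0.001, -0.002], "twist": 0}
    - {"travel": [0.001, 0.001, -0.004], "twist": 0}
    - {"travel": [0.001, 0.001, -0.006], "twist": 0}
    - {"travel": [0.001, 0.001, -0.007], "twist": 0}
    - {"travel": [0.001, 0.001, -0.008], "twist": 0}
    - {"travel": [0.001, 0.001, -0.009], "twist": 0}
    - {"travel": [0.001, 0.001, -0.01], "twist": 0}
    - {"travel": [0.001, 0.001, -0.01], "twist": 0}

```text
time: 5.15
eef_pos: [0.4337, -0.1072, 0.1968]
tcp_rot: [0.045, 0.708, -0.043, 0.704]
contact_force: [1.0, -1.1, 0.2]
grip_width: -0.0004
```

Emit:
jog_arm:
  increments:
    - {"travel": [0, 0, -0.0005], "twist": 0}
    - {"travel": [0, 0, -0.001], "twist": 0}
    - {"travel": [0, 0, -0.0015], "twist": 0}
    - {"travel": [0, 0, -0.002], "twist": 0}
    - {"travel": [0, 0, -0.002], "twist": 0}
    - {"travel": [0, 0, -0.002], "twist": 0}
    - {"travel": [0, 0, -0.002], "twist": 0}
    - {"travel": [0, 0, -0.002], "twist": 0}

```text
time: 5.95
eef_pos: [0.4328, -0.107, 0.1968]
tcp_rot: [0.045, 0.707, -0.043, 0.705]
contact_force: [4.5, -0.1, -2.4]
grip_width: 0.0001
```

Emit:
jog_arm:
  increments:
    - {"travel": [0, 0, -0.001], "twist": 0}
    - {"travel": [0, 0, -0.002], "twist": 0}
    - {"travel": [0, 0, -0.003], "twist": 0}
    - {"travel": [0, 0, -0.003], "twist": 0}
    - {"travel": [0, 0, -0.003], "twist": 0}
    - {"travel": [0, 0, -0.003], "twist": 0}
    - {"travel": [0, 0, -0.003], "twist": 0}
    - {"travel": [0, 0, -0.003], "twist": 0}

```text
time: 6.75
eef_pos: [0.4327, -0.107, 0.1969]
tcp_rot: [0.045, 0.704, -0.043, 0.707]
contact_force: [9.5, -1.2, -5.4]
grip_width: -0.0001
```

```bash
python3 door.py
```

```text
t 6.75 w [ 0.4327 -0.107   0.1969] bal [-0.0606 -0.1125  0.1969] F [ 9.5 -1.2 -5.4] gw -0.0001
[343.6 110.3] 146 bal@.200 [ 0.2067 -0.0031  0.2   ] @.238 [ 0.1879 -0.0036  0.238 ]
[279.5 173.7] 86 bal@.200 [0.0403 0.1078 0.2   ] @.238 [0.0298 0.1017 0.238 ]
[330.1 178.1] 177 bal@.200 [0.0489 0.0009 0.2   ] @.238 [3.80e-02 2.00e-04 2.38e-01]
[325.8 187.9] 185 bal@.200 [0.0263 0.0064 0.2   ] @.238 [0.0164 0.0054 0.238 ]
```

Right door is against its stop: 9.5 N with no further motion, at the expected x. Backing off and rising.

Emit:
jog_arm:
  increments:
    - {"travel": [0, 0, 0.01], "twist": 0}
    - {"travel": [0, 0, 0.02], "twist": 0}
    - {"travel": [0, 0, 0.025], "twist": 0}
    - {"travel": [-0.02, 0, 0.025], "twist": 0}
    - {"travel": [-0.05, 0, 0.025], "twist": 0}
    - {"travel": [-0.08, 0, 0.025], "twist": 0}
    - {"travel": [-0.105, 0, 0.025], "twist": 0}
    - {"travel": [-0.105, 0, 0.025], "twist": 0}

```text
time: 7.6
eef_pos: [0.4584, -0.111, 0.3061]
tcp_rot: [0.044, 0.702, -0.043, 0.709]
contact_force: [1.4, -0.3, 0.7]
grip_width: 0.0001
```

```bash
python3 - <<'E'
from h import *
go((.078,0,.3),(.078,0,.232))
E
```

```text
t 7.6 w [ 0.4584 -0.111   0.3061] bal [-0.0347 -0.1132  0.3061] F [ 1.4 -0.3  0.7] gw 0.0001
(0.078, 0, 0.3) -> [0.0074 0.113  0.1129]
(0.078, 0, 0.232) -> [0.0754 0.1129 0.1122]
```

Emit:
jog_arm:
  increments:
    - {"travel": [0, 0.02, 0.02], "twist": 0}
    - {"travel": [0, 0.04, 0.04], "twist": 0}
    - {"travel": [0, 0.06, 0.06], "twist": 0}
    - {"travel": [0, 0.08, 0.08], "twist": 0}
    - {"travel": [0, 0.1, 0.1], "twist": 0}
    - {"travel": [0, 0.113, 0.113], "twist": 0}
    - {"travel": [0.01, 0.113, 0.113], "twist": 0}
    - {"travel": [0.02, 0.113, 0.113], "twist": 0}

```text
time: 8.4
eef_pos: [0.5842, -0.0127, 0.2856]
tcp_rot: [0.044, 0.703, -0.043, 0.708]
contact_force: [0.1, 0.2, 0.3]
grip_width: -0.0002
```

```bash
python3 - <<'E'
from h import *
go((.078,0,.234))
b=snap('wrist','w3')['pixels'];a=snap('scene','s3')['pixels']
c=load('w3'); h=cv2.cvtColor(c['pixels'],cv2.COLOR_RGB2HSV); m=cv2.inRange(h,(108,150,70),(125,255,255))
n,_,stt,ce=cv2.connectedComponentsWithStats(m)
for i in range(1,n):
    if stt[i,4]>60: print(ce[i].round(1),stt[i],'@.2',tobal(onz(c,*ce[i],.2)).round(4),'@.238',tobal(onz(c,*ce[i],.238)).round(4))
cv2.imwrite('pics/v3.png',np.hstack([a[90:290,200:440],b[100:400,120:520][::1][:200]])[:,:,::-1])
E
```

```text
t 8.4 w [ 0.5842 -0.0127  0.2856] bal [0.0778 0.     0.2856] F [0.1 0.2 0.3] gw -0.0002
(0.078, 0, 0.234) -> [ 0.0516 -0.0001 -0.0002]
[317.2 126.4] [ 187  120  262   14 2569] @.2 [ 0.0218 -0.0003  0.2   ] @.238 [ 0.0192 -0.0003  0.238 ]
[317.4 157.3] [ 266  145  104   25 2427] @.2 [ 0.0428 -0.0002  0.2   ] @.238 [ 3.66e-02 -2.00e-04  2.38e-01]
[482.1 157.4] [467 145  33  22 547] @.2 [0.0426 0.114  0.2   ] @.238 [0.0365 0.095  0.238 ]
```

View pics/v3.png

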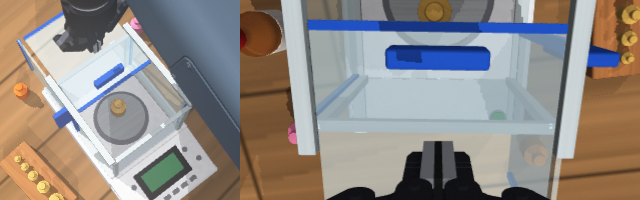

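The fingertips (440,160 in the right crop) are centred behind the top handle (438,57). Descending behind it.

Emit:
jog_arm:
  increments:
    - {"travel": [0.01, 0, 0], "twist": 0}
    - {"travel": [0.02, 0, 0], "twist": 0}
    - {"travel": [0.03, 0, 0], "twist": 0}
    - {"travel": [0.04, 0, 0], "twist": 0}
    - {"travel": [0.046, 0, 0], "twist": 0}
    - {"travel": [0.05, 0, 0], "twist": 0}
    - {"travel": [0.05, 0, 0], "twist": 0}
    - {"travel": [0.05, 0, 0], "twist": 0}

```text
time: 9.3
eef_pos: [0.5833, -0.0131, 0.2347]
tcp_rot: [0.044, 0.704, -0.043, 0.707]
contact_force: [-0.7, 0.5, -0.2]
grip_width: 0.0002
```

```bash
python3 - <<'E'
from h import *
go((.058,0,.232),(-.049,0,.232))
E
```

```text
t 9.3 w [ 0.5833 -0.0131  0.2347] bal [ 0.0769 -0.0004  0.2347] F [-0.7  0.5 -0.2] gw 0.0002
(0.058, 0, 0.232) -> [ 0.0026  0.0004 -0.0189]
(-0.049, 0, 0.232) -> [ 0.0022  0.0006 -0.1259]
```

Emit:
jog_arm:
  increments:
    - {"travel": [0.001, 0, -0.008], "twist": 0}
    - {"travel": [0.001, 0, -0.016], "twist": 0}
    - {"travel": [0.001, 0, -0.024], "twist": 0}
    - {"travel": [0.001, 0, -0.032], "twist": 0}
    - {"travel": [0.001, 0, -0.04], "twist": 0}
    - {"travel": [0.001, 0, -0.048], "twist": 0}
    - {"travel": [0.001, 0, -0.056], "twist": 0}
    - {"travel": [0.001, 0, -0.062], "twist": 0}

```text
time: 10.1
eef_pos: [0.5211, -0.0052, 0.2338]
tcp_rot: [0.044, 0.704, -0.043, 0.707]
contact_force: [1.2, 0.6, -0.4]
grip_width: -0.0001
```

```bash
python3 door.py; python3 -c "
from h import *
go((-.049,0,.232))"
```

```text
t 10.1 w [ 0.5211 -0.0052  0.2338] bal [ 0.0143 -0.0004  0.2338] F [ 1.2  0.6 -0.4] gw -0.0001
[373.  245.7] 65 bal@.200 [-0.0763 -0.1076  0.2   ] @.238 [-0.0811 -0.1029  0.238 ]
t 10.15 w [ 0.5202 -0.0052  0.2339] bal [ 0.0133 -0.0005  0.2339] F [ 0.1  0.1 -0. ] gw -0.0001
(-0.049, 0, 0.232) -> [ 0.0017  0.0006 -0.0623]
```

Emit:
jog_arm:
  increments:
    - {"travel": [0.001, 0, -0.008], "twist": 0}
    - {"travel": [0.001, 0, -0.016], "twist": 0}
    - {"travel": [0.001, 0, -0.024], "twist": 0}
    - {"travel": [0.001, 0, -0.032], "twist": 0}
    - {"travel": [0.001, 0, -0.04], "twist": 0}
    - {"travel": [0.001, 0, -0.046], "twist": 0}
    - {"travel": [0.001, 0, -0.052], "twist": 0}
    - {"travel": [0.001, 0, -0.056], "twist": 0}

```text
time: 10.95
eef_pos: [0.464, 0.0019, 0.2326]
tcp_rot: [0.044, 0.705, -0.043, 0.707]
contact_force: [1.0, 0.6, 1.2]
grip_width: 0.0
```

Emit:
jog_arm:
  increments:
    - {"travel": [0, 0, -0.002], "twist": 0}
    - {"travel": [0, 0, -0.004], "twist": 0}
    - {"travel": [0, 0, -0.006], "twist": 0}
    - {"travel": [0, 0, -0.007], "twist": 0}
    - {"travel": [0, 0, -0.008], "twist": 0}
    - {"travel": [0, 0, -0.009], "twist": 0}
    - {"travel": [0, 0, -0.01], "twist": 0}
    - {"travel": [0, 0, -0.01], "twist": 0}

```text
time: 11.75
eef_pos: [0.4552, 0.003, 0.2327]
tcp_rot: [0.044, 0.704, -0.044, 0.708]
contact_force: [5.0, 0.1, -0.2]
grip_width: 0.0002
```

```bash
python3 -c "
from h import *
go((-.0535,0,.232))"
```

```text
t 11.75 w [0.4552 0.003  0.2327] bal [-0.0521 -0.0005  0.2327] F [ 5.   0.1 -0.2] gw 0.0002
(-0.0535, 0, 0.232) -> [ 0.0007  0.0005 -0.0014]
```

Emit:
jog_arm:
  increments:
    - {"travel": [0, 0, -0.001], "twist": 0}
    - {"travel": [0, 0, -0.002], "twist": 0}
    - {"travel": [0, 0, -0.003], "twist": 0}
    - {"travel": [0, 0, -0.003], "twist": 0}
    - {"travel": [0, 0, -0.003], "twist": 0}
    - {"travel": [0, 0, -0.003], "twist": 0}
    - {"travel": [0, 0, -0.003], "twist": 0}
    - {"travel": [0, 0, -0.003], "twist": 0}

```text
time: 12.55
eef_pos: [0.4551, 0.003, 0.2328]
tcp_rot: [0.044, 0.702, -0.044, 0.71]
contact_force: [9.9, 0.0, -3.1]
grip_width: 0.0002
```

```bash
python3 -c "
from h import *
go((-.0535,0,.232))"
```

```text
t 12.55 w [0.4551 0.003  0.2328] bal [-0.0522 -0.0006  0.2328] F [ 9.9  0.  -3.1] gw 0.0002
(-0.0535, 0, 0.232) -> [ 0.0008  0.0006 -0.0013]
```

Top door is at its stop. Next I back off, rise and move to behind the left handle.

Emit:
jog_arm:
  increments:
    - {"travel": [0, 0, 0.01], "twist": 0}
    - {"travel": [0, 0, 0.02], "twist": 0}
    - {"travel": [-0.015, 0, 0.025], "twist": 0}
    - {"travel": [-0.04, 0, 0.025], "twist": 0}
    - {"travel": [-0.07, 0, 0.04], "twist": 0}
    - {"travel": [-0.08, 0.02, 0.06], "twist": 0}
    - {"travel": [-0.08, 0.04, 0.08], "twist": 0}
    - {"travel": [-0.08, 0.06, 0.1], "twist": 0}

```text
time: 13.35
eef_pos: [0.5616, 0.0503, 0.3143]
tcp_rot: [0.044, 0.702, -0.044, 0.71]
contact_force: [0.4, -0.7, -0.1]
grip_width: 0.0002
```

```bash
python3 -c "
from h import *
go((.083,.113,.31),(.083,.113,.195))"
```

```text
t 13.35 w [0.5616 0.0503 0.3143] bal [0.0475 0.0597 0.3143] F [ 0.4 -0.7 -0.1] gw 0.0002
(0.083, 0.113, 0.31) -> [0.0047 0.0532 0.0355]
(0.083, 0.113, 0.195) -> [0.1197 0.0531 0.0342]
```

Emit:
jog_arm:
  increments:
    - {"travel": [0, 0.015, 0.01], "twist": 0}
    - {"travel": [0, 0.03, 0.02], "twist": 0}
    - {"travel": [0, 0.045, 0.03], "twist": 0}
    - {"travel": [0, 0.053, 0.035], "twist": 0}
    - {"travel": [0, 0.053, 0.035], "twist": 0}
    - {"travel": [0.01, 0.053, 0.035], "twist": 0}
    - {"travel": [0.02, 0.053, 0.035], "twist": 0}
    - {"travel": [0.03, 0.053, 0.035], "twist": 0}

```text
time: 14.15
eef_pos: [0.6028, 0.0977, 0.2845]
tcp_rot: [0.044, 0.702, -0.045, 0.709]
contact_force: [0.3, -0.6, -0.2]
grip_width: 0.0003
```

```bash
python3 - <<'E'
from h import *
go((.083,.113,.195))
c=snap('wrist','w4'); b=c['pixels']; a=snap('scene','s4')['pixels']
h=cv2.cvtColor(b,cv2.COLOR_RGB2HSV); m=cv2.inRange(h,(108,150,70),(125,255,255))
n,_,stt,ce=cv2.connectedComponentsWithStats(m)
for i in range(1,n):
    if stt[i,4]>60: print(ce[i].round(1),stt[i],'@.213',tobal(onz(c,*ce[i],.213)).round(4),'@.238',tobal(onz(c,*ce[i],.238)).round(4))
cv2.imwrite('pics/v4.png',np.hstack([cv2.resize(a[90:290,200:440],(360,300)),b[100:400,120:520]])[:,:,::-1])
E
```

```text
t 14.15 w [0.6028 0.0977 0.2845] bal [0.0824 0.1119 0.2845] F [ 0.3 -0.6 -0.2] gw 0.0003
(0.083, 0.113, 0.195) -> [ 0.0895  0.0011 -0.0003]
[306.6 145.2] [ 288  121   42   39 1110] @.213 [0.0374 0.1048 0.213 ] @.238 [0.0342 0.1056 0.238 ]
[146.6 222.8] [  25  218  243   11 2078] @.213 [ 0.0906 -0.0058  0.213 ] @.238 [0.0812 0.0079 0.238 ]
```

View pics/v4.png

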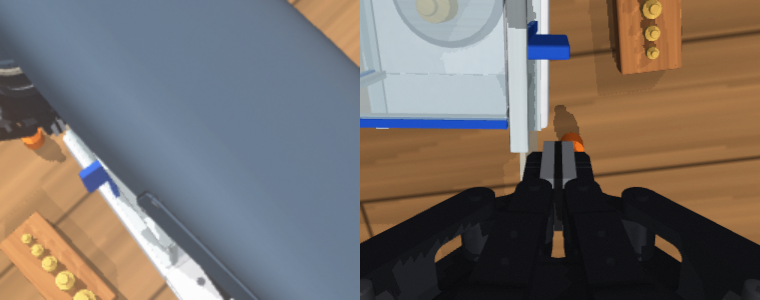

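The wrist crop shows the left handle (548,47) ahead of the fingertips (558,155), with the path clear. The orange knob stays on the bench below. The top door's trailing blue edge is now at the rear frame (435,123).

Emit:
jog_arm:
  increments:
    - {"travel": [0.015, 0.001, 0], "twist": 0}
    - {"travel": [0.03, 0.001, 0], "twist": 0}
    - {"travel": [0.045, 0.001, 0], "twist": 0}
    - {"travel": [0.06, 0.001, 0], "twist": 0}
    - {"travel": [0.075, 0.001, 0], "twist": 0}
    - {"travel": [0.088, 0.001, 0], "twist": 0}
    - {"travel": [0.088, 0.001, 0], "twist": 0}
    - {"travel": [0.088, 0.001, 0], "twist": 0}

```text
time: 15.05
eef_pos: [0.6027, 0.0986, 0.1949]
tcp_rot: [0.044, 0.703, -0.045, 0.708]
contact_force: [0.6, 0.5, 0.1]
grip_width: -0.0002
```

```bash
python3 -c "
from h import *
go((-.060,.113,.195))"
```

```text
t 15.05 w [0.6027 0.0986 0.1949] bal [0.0822 0.1128 0.1949] F [0.6 0.5 0.1] gw -0.0002
(-0.06, 0.113, 0.195) -> [-0.001   0.0002 -0.1422]
```

Emit:
jog_arm:
  increments:
    - {"travel": [0, 0, -0.008], "twist": 0}
    - {"travel": [0, 0, -0.016], "twist": 0}
    - {"travel": [0, 0, -0.024], "twist": 0}
    - {"travel": [0, 0, -0.032], "twist": 0}
    - {"travel": [0, 0, -0.04], "twist": 0}
    - {"travel": [0, 0, -0.048], "twist": 0}
    - {"travel": [0, 0, -0.056], "twist": 0}
    - {"travel": [0, 0, -0.064], "twist": 0}

```text
time: 15.85
eef_pos: [0.5386, 0.1068, 0.1947]
tcp_rot: [0.044, 0.703, -0.045, 0.708]
contact_force: [2.0, 0.7, 1.5]
grip_width: -0.0001
```

```bash
python3 -c "
from h import *
go((-.060,.113,.195))"
```

```text
t 15.85 w [0.5386 0.1068 0.1947] bal [0.0176 0.1129 0.1947] F [2.  0.7 1.5] gw -0.0001
(-0.06, 0.113, 0.195) -> [-0.0009  0.0001 -0.0776]
```

Emit:
jog_arm:
  increments:
    - {"travel": [-0.001, 0, -0.008], "twist": 0}
    - {"travel": [-0.001, 0, -0.016], "twist": 0}
    - {"travel": [-0.001, 0, -0.024], "twist": 0}
    - {"travel": [-0.001, 0, -0.032], "twist": 0}
    - {"travel": [-0.001, 0, -0.04], "twist": 0}
    - {"travel": [-0.001, 0, -0.048], "twist": 0}
    - {"travel": [-0.001, 0, -0.056], "twist": 0}
    - {"travel": [-0.001, 0, -0.064], "twist": 0}

```text
time: 16.65
eef_pos: [0.4746, 0.115, 0.1954]
tcp_rot: [0.044, 0.703, -0.045, 0.708]
contact_force: [1.6, 1.8, 0.1]
grip_width: -0.0003
```

Emit:
jog_arm:
  increments:
    - {"travel": [0, 0, -0.003], "twist": 0}
    - {"travel": [0, 0, -0.006], "twist": 0}
    - {"travel": [0, 0, -0.008], "twist": 0}
    - {"travel": [0, 0, -0.01], "twist": 0}
    - {"travel": [0, 0, -0.012], "twist": 0}
    - {"travel": [0, 0, -0.013], "twist": 0}
    - {"travel": [0, 0, -0.014], "twist": 0}
    - {"travel": [0, 0, -0.014], "twist": 0}

```text
time: 17.45
eef_pos: [0.4641, 0.1163, 0.1955]
tcp_rot: [0.044, 0.7, -0.045, 0.711]
contact_force: [9.3, 0.6, -2.2]
grip_width: 0.0
```

```bash
python3 -c "
from h import *
go((-.060,.113,.195))"
```

```text
t 17.45 w [0.4641 0.1163 0.1955] bal [-0.0576  0.113   0.1955] F [ 9.3  0.6 -2.2] gw 0.0
(-0.06, 0.113, 0.195) -> [ 0.0005 -0.     -0.0025]
```

Emit:
jog_arm:
  increments:
    - {"travel": [0, 0, -0.001], "twist": 0}
    - {"travel": [0, 0, -0.002], "twist": 0}
    - {"travel": [0, 0, -0.003], "twist": 0}
    - {"travel": [0, 0, -0.004], "twist": 0}
    - {"travel": [0, 0, -0.004], "twist": 0}
    - {"travel": [0, 0, -0.004], "twist": 0}
    - {"travel": [0, 0, -0.004], "twist": 0}
    - {"travel": [0, 0, -0.004], "twist": 0}

```text
time: 18.25
eef_pos: [0.4641, 0.1163, 0.1957]
tcp_rot: [0.045, 0.698, -0.045, 0.714]
contact_force: [12.3, -1.0, -4.6]
grip_width: -0.0
```

Emit:
jog_arm:
  increments:
    - {"travel": [0, 0, 0.01], "twist": 0}
    - {"travel": [0, 0, 0.02], "twist": 0}
    - {"travel": [0, 0, 0.025], "twist": 0}
    - {"travel": [-0.02, 0, 0.025], "twist": 0}
    - {"travel": [-0.05, 0, 0.025], "twist": 0}
    - {"travel": [-0.08, 0, 0.025], "twist": 0}
    - {"travel": [-0.11, 0, 0.025], "twist": 0}
    - {"travel": [-0.13, 0, 0.025], "twist": 0}

```text
time: 19.05
eef_pos: [0.4859, 0.1134, 0.3285]
tcp_rot: [0.045, 0.697, -0.045, 0.714]
contact_force: [0.6, -0.6, 0.8]
grip_width: -0.0001
```

Emit:
jog_arm:
  increments:
    - {"travel": [-0.01, 0.03, -0.01], "twist": 0}
    - {"travel": [-0.01, 0.06, -0.02], "twist": 0}
    - {"travel": [-0.01, 0.09, -0.03], "twist": 0}
    - {"travel": [-0.01, 0.12, -0.04], "twist": 0}
    - {"travel": [-0.01, 0.15, -0.05], "twist": 0}
    - {"travel": [-0.01, 0.18, -0.06], "twist": 0}
    - {"travel": [-0.01, 0.2, -0.07], "twist": 0}
    - {"travel": [-0.01, 0.2, -0.08], "twist": 0}

```text
time: 19.85
eef_pos: [0.4309, 0.3239, 0.3353]
tcp_rot: [0.043, 0.698, -0.045, 0.713]
contact_force: [-0.1, -0.0, 0.8]
grip_width: -0.0
```

```bash
python3 door.py; python3 - <<'E'
from h import *
a=snap('scene','s5')['pixels']; b=load('tx')['pixels']
cv2.imwrite('pics/v5.png',np.hstack([cv2.resize(x,(400,400),interpolation=cv2.INTER_CUBIC) for x in(a[70:330,190:450],b[90:310,215:435])])[:,:,::-1])
c=load('s5')
h=cv2.cvtColor(a,cv2.COLOR_RGB2HSV); m=cv2.inRange(h,(108,150,70),(125,255,255))
n,_,stt,ce=cv2.connectedComponentsWithStats(m)
for i in range(1,n):
    if stt[i,4]>15: print(ce[i].round(1),stt[i],'@.2',tobal(onz(c,*ce[i],.2)).round(4),'@.238',tobal(onz(c,*ce[i],.238)).round(4))
E
```

```text
t 19.85 w [0.4309 0.3239 0.3353] bal [-0.1165  0.3147  0.3353] F [-0.1 -0.   0.8] gw -0.0
[335.4 157.4] 136 bal@.200 [ 0.0958 -0.0027  0.2   ] @.238 [ 0.0825 -0.0032  0.238 ]
[267.6 226.3] 61 bal@.200 [-0.0737  0.1102  0.2   ] @.238 [-0.0786  0.104   0.238 ]
[320.5 230.1] 175 bal@.200 [-0.0632  0.0023  0.2   ] @.238 [-0.0685  0.0015  0.238 ]
[317.7 239.6] 167 bal@.200 [-0.0832  0.0046  0.2   ] @.238 [-0.0875  0.0037  0.238 ]
[372.4 246. ] 81 bal@.200 [-0.0773 -0.1065  0.2   ] @.238 [-0.082  -0.1019  0.238 ]
[291.7 147.6] [257 123  71  50 209] @.2 [ 0.0968 -0.0029  0.2   ] @.238 [0.082  0.0054 0.238 ]
[395.3 183.3] [390 179  11   9  50] @.2 [-0.0744 -0.1097  0.2   ] @.238 [-0.0805 -0.096   0.238 ]
[377.8 202.8] [368 195  20  16  66] @.2 [-0.0833 -0.061   0.2   ] @.238 [-0.0889 -0.0497  0.238 ]
[346.2 211.5] [332 200  30  24 208] @.2 [-0.0616 -0.0061  0.2   ] @.238 [-0.0683  0.0023  0.238 ]
[327.8 239.8] [315 231  26  19  86] @.2 [-0.0819  0.0514  0.2   ] @.238 [-0.0876  0.0569  0.238 ]
[298.2 254.8] [292 249  14  12  69] @.2 [-0.0715  0.1081  0.2   ] @.238 [-0.0778  0.1107  0.238 ]
```

View pics/v5.png

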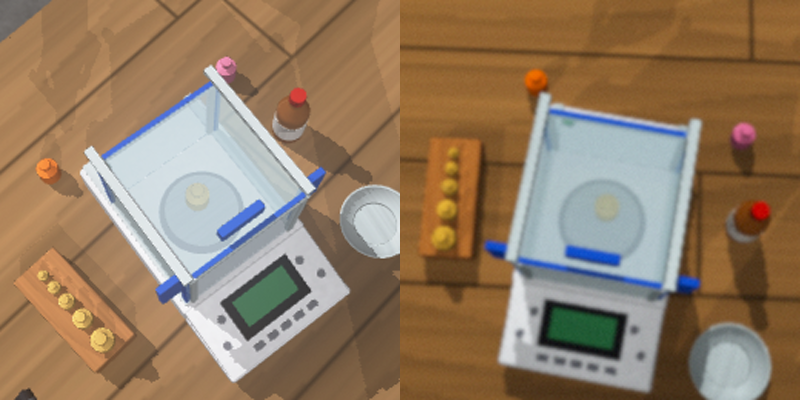

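All three doors look closed in both views: side handles at (487,248) and (688,284), top handle at (593,256). The weight, block, bottle and dish are where they were. Handing in.

```bash
python3 -c "
from h import *
print(r.close_job())"
```

```text
the job is handed in; nothing more can be done
None
```

I pushed the right, top and left doors closed in that order, using the shut fingertips at about 80 mm/s and slower near the end. The job is handed in at about 20 s of the 64 s allowed; it reported no verdict.

- **Doors at their stops:** each door took about 10–12 N without moving further, well under the 40 N limit.
- **Final pictures:** the handles sit at about x -73 mm (left), -76 mm (right) and -68 mm (top), against -76, -76 and -70 when closed. Those figures carry about 3 mm of calibration and balance-angle error.
- **One mismatch:** the left and right stop positions differed by 3 mm in my estimated balance frame. About 0.8° of error in my angle estimate would explain that, and both stops were firm.
- **Other objects:** by eye, the check weight, weight block, oil bottle and scale pan look unmoved. I did not re-measure their positions.
- **Arm:** it ended clear of everything, reading under 1 N.

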